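# Check the brake lever of the pottery ware cart

## Robot

A 6-joint arm with a two-finger parallel gripper is mounted at the origin on the work surface. World frame = base frame: x ahead of the robot, y to its left, z up, the work surface at z = 0. Lengths are in m, angles in degrees, forces in N, time in s.
With the tool pointing down it reaches from about 0.25 to 0.725 m from the base axis. Payload 9.7 kg.
Tool frame: the origin (TCP) lies between the finger pads; the fingertips stand 17 mm ahead of it and the grasp point (between the pads) lies 2 mm behind it; x points along the fingers, z is the direction in which the jaws open and shut, and the axes are right-handed (so a half turn about x gives the same grasp; the last joint's range is limited). The gripper opens to 85 mm and grips with 20 to 120 N. Pads are 22 mm wide; open, the fingers measure 114 mm over their backs; the gripper's body (76 mm by 85 mm) begins 54 mm behind the grasp point. The pads swing forward as they close: fully open they stand 13 mm farther back than shut.
Start: joints at [-72.995, 4.979, 10.078, 95.1, 0, 90], TCP at [0.161, -0.526, 0.248] pointing down, gripper open.
Joint ranges: [-179.16, 179.16], [-48.56, 103.87], [-65.8, 70.77], [-126.05, 130.52], [-82.76, 87.17], [-180, 180]. Speed limits (degrees/s): [127.2, 127.2, 147.25, 180, 180, 180].

## Interface

Orientations are given as [roll, pitch, yaw] about the fixed x, y, z axes, in that order (R = Rz(yaw) Ry(pitch) Rx(roll)).
In Python, from plant import env gives the robot as it stands.
- The arm moves only by the shell command python3 -m pendant 'ROWS' [FORCE]. ROWS is a JSON object of lists of equal length, an entry for each row: "offset": the shift along the tool's x, y, z in m, a list of three; "twist": the turn, a rotation vector about the tool's x, y, z in degrees, a list of three; "hand": the finger opening in m, from 0 to 0.0854. In form: {"offset": [[x, y, z], ...], "twist": [[rx, ry, rz], ...], "hand": [hand, ...]}. A call has 1 to 10 rows; each row shifts and turns the commanded pose from where the row before left it, along the tool's axes as they then stand; what a row does not reach is not made up. A row lasts 1/8 s, in which the tool goes at most 62.5 mm and 10.7 degrees, less where a joint would pass 70% of its speed; a pose out of reach is approached as far as the arm can. A call with a gripper value outside its range is refused whole. The fingers move at their own pace and stop on an object; FORCE is the grip in N (left out, the last holds). Time passes only in rows, so rows that do not move let the fingers close. It gives the time, the measured TCP pose, the force and the opening at its end, in the units of the state.
- env.observe(): the state, without advancing time (a new reading comes with each control period).
- env.camera(name): name is "scene" or "top"; returns the picture (420x560x3 uint8, red, green, blue); there is no depth.
- env.get_calibration(name): a dict with "camera_matrix" (3x3 intrinsics, pixels), "rvec" (rotation vector, rad) and "tvec" (3), from world to camera coordinates, as OpenCV has them. Camera axes: x right, y down, z forward; pixel columns grow to the right and rows downward; lengths in m; the calibration is good to about 2 mm. A picture is of the moment at which its call begins. get_calibration takes no time and is no camera call.
- env.close_job(): hands the job in, once; it reports no verdict.
The state is a dict: "clock": time; "joints": joint angles; "qvel": joint speeds; "joint_efforts": joint torques, N m; "tool_pos": TCP position; "eef_rot": TCP orientation; "wrist_force": force on the tool from outside, world axes, zero at the start; "moment": the same for the moment, N m; "grip_width": opening from 0.0 (shut) to 1.0 (fully open).
Only numpy, scipy, OpenCV 4.12 (cv2) and the standard library are available. Lean on these libraries where they do the work, as an engineer would, in place of code of your own. Each camera call takes 0.05 s, during which the arm holds its last target. There are 200 camera calls.

## Task

Check the parking brake of the ware cart before it is loaded: with the backs of the closed fingers, press the brake lever on its push bar in towards the bar until the brake bites and the lever stops firm, short of the bar, hold it firmly there for two seconds, then let it spring right back out. Only push the lever from its outer side: never grip the lever or the bar, put no finger between them, do not force the lever, and leave the pots on the cart alone.

Things in the scene. Friction and masses are not known exactly. Their poses are not given: they have to be found in the camera images.
- cart: Steel-framed ware cart with plywood boards on the floor beyond the robot's table; it does not roll. Origin: at the height of the top board's upper face (world z = 0), straight below the middle of the push bar. x points level from the bar to the cart's far end, y to the robot's left along the bar, z up. Top board: x = 80 to 840 mm, 560 mm wide.
- push_bar: Level push bar, steel tube 28 mm in diameter and 460 mm long, with black rubber grips 34 mm in diameter. Origin: on the bar's axis at its middle, 120 mm above the top board; axes as the cart's, the bar lies along y.
- lever (a joint): Swing of the brake lever (rad) about its upright pivot: 0 = sprung fully out, grows towards the bar. The brake bites somewhere from 0.16 to 0.25 rad (differs with wear); beyond that the lever is firm and yields only some 2.5 mm per 10 N at lever_press. At the bite it stands 10 to 25 mm clear of the rubber grip. Hard limit 0.31 rad.
- lever_blade: Outer half and ball end of the dark steel brake lever, level with the bar, on its far side from the robot, at the robot's right. Straight blade 95 mm long, 18 mm high, 10 mm thick in all; ball 21 mm in diameter, its centre 143 mm from the pivot. Origin: at the pivot; at joint value 0 axes as the cart's: the blade runs along -y, its outer face looks to +x, 28 mm from the pivot.
- lever_back: Inner half of the same blade, a 5 mm thick strip whose face looks at the bar. Origin and axes as lever_blade. Not to be touched by the fingers.
- lever_press (a point): Middle of the place to press: on the blade's outer face at mid height, 120 mm above the top board, 110 mm along the lever from the pivot. Moves with the lever. x axis: level outward normal of that face (press along -x); y: along the blade to the pivot; z up. Free room: 80 mm below, 65 mm outwards. The spring takes 3 to 5 N here, a firm hold on the bite 10 to 20 N in all, over 40 N forces it.
- lever_pivot (a point): Centre of the lever's pivot pin, at the lever's mid height, 50 mm from the bar's axis.
- brake_shoe: Rubber brake shoe, 50 x 34 x 12 mm, on the lower end of the push rod above the cart's near left wheel, low under the cart. Lever, rod and bell crank push it down 30 mm per rad. Origin: centre of its underside. Not handled.
- brake_wheel: Near left wheel of the cart, 125 mm in diameter; the brake bites when the shoe presses on its tyre. Origin: its centre, axis along y. Not handled.
- bowl: White glazed bowl, 130 mm across and 55 mm high, standing loose on the top board. Origin: centre of its underside. Leave alone.
- mug: Blue glazed mug, 80 mm across and 90 mm high with a handle, standing loose on the top board. Origin: centre of its underside. Leave alone.
- glaze_jar: White plastic glaze jar, 60 mm in diameter and 90 mm high, standing loose on the top board. Origin: centre of its underside. Leave alone.

How it is judged:
By the outcome, as a careful person would: the job done as asked, in the order asked, and still so for the second after the job is handed in, with the robot touching nothing.
It also fails if it takes over 42 s, if anything falls off the work surface, if the arm or the gripper's body presses on something with over 40 N, if the wrist force passes 120 N, or if a joint passes its speed limit or range.

## Working session

There is one attempt and no reset: what is moved stays moved. The work goes in short steps, Python scripts to look and compute and a shell command to move; the robot and the scene stay as the last step left them, time stands still between calls to the robot, and variables do not carry over. Pictures are saved under pics/ and viewed, about 8 in all and at most 12, crops included, and the job is handed in when it is done.

```bash
mkdir -p pics; ls; python3 - <<'E'
from plant import env
import cv2
s=env.observe(); print(s)
for n in("scene","top"):
    c=env.get_calibration(n); R=cv2.Rodrigues(c["rvec"])[0]
    print(n,c["camera_matrix"].tolist(),(-R.T@c["tvec"].ravel()).round(3),R.round(3).tolist())
    cv2.imwrite(f"pics/{n}0.png",env.camera(n)[:,:,::-1])
E
```

```text
pics
{'clock': 0.0, 'joints': array([-7.29941156e+01,  5.01106366e+00,  1.00338986e+01,  9.50978042e+01,
        6.09928624e-04,  9.00011307e+01]), 'qvel': array([ 0.02413573,  0.058268  ,  0.03974506,  0.05081905,  0.10342793,
       -0.11071633]), 'joint_efforts': array([ 8.11982736e-04, -5.20394862e+01,  4.64801538e+01,  1.64614047e-02,
        1.27584476e-04, -3.29818434e-06]), 'tool_pos': array([ 0.16080344, -0.52576145,  0.24757841]), 'eef_rot': array([179.53499878,  89.92502829, 106.53975217]), 'wrist_force': array([ 0.02768338,  0.52496526, -0.13394395]), 'moment': array([-0.01385007,  0.02747373, -0.01980345]), 'grip_width': 0.9983110405898129}
scene [[423.2888681125919, 0.0, 281.9653930550106], [0.0, 423.2888681125919, 208.5742479658523], [0.0, 0.0, 1.0]] [1.014 0.571 0.708] [[-0.759, 0.651, -0.016], [0.548, 0.625, -0.557], [-0.352, -0.432, -0.831]]
top [[494.6254607565969, 0.0, 276.1873865656483], [0.0, 494.6254607565969, 214.6332844121521], [0.0, 0.0, 1.0]] [0.342 0.086 1.326] [[0.005, -1.0, 0.001], [-0.983, -0.006, -0.182], [0.182, -0.0, -0.983]]
```

View pics/scene0.png

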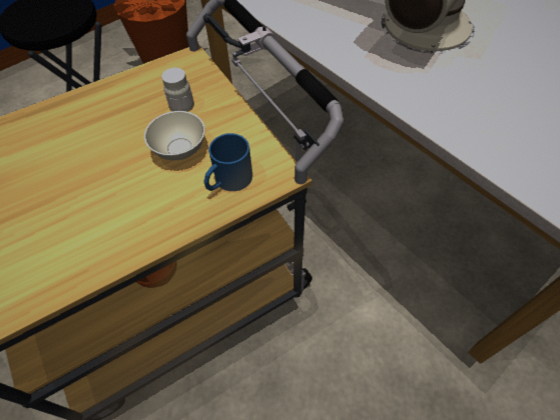

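View pics/top0.png

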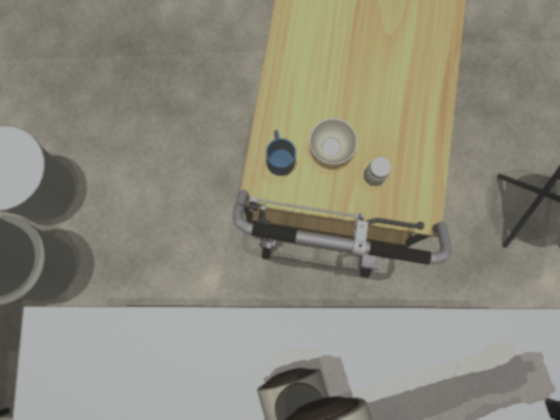

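The top view shows the bar running from (240,225) to (440,250). The lever's pivot is near (363,220) and its ball near (420,226). The bowl, mug and jar stand beyond the bar. I'll zoom in on the lever in both views.

```bash
python3 - <<'E'
import cv2,numpy as np
a=cv2.imread("pics/scene0.png")[0:60,180:280]; b=cv2.imread("pics/top0.png")[205:265,345:445]
im=np.vstack([cv2.resize(x,None,fx=5,fy=5,interpolation=cv2.INTER_CUBIC) for x in(a,b)])
cv2.imwrite("pics/crop0.png",np.clip(im*1.6,0,255))
E
```

```text
[ WARN:0@0.040] global loadsave.cpp:1063 imwrite_ Unsupported depth image for selected encoder is fallbacked to CV_8U.
```

View pics/crop0.png

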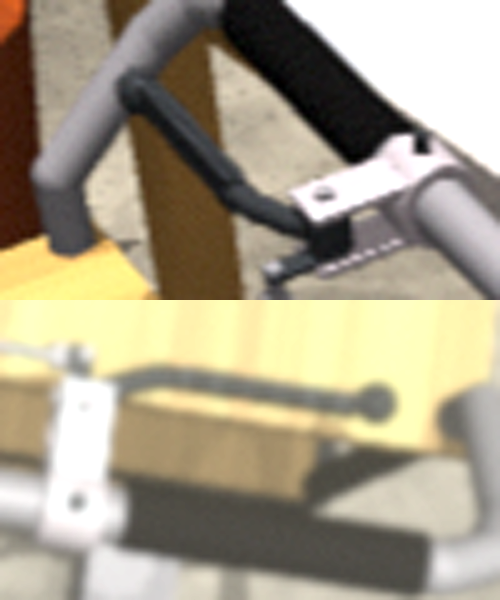

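```bash
cat > h.py <<'E'
import cv2,numpy as np
from plant import env
def ray(n,uv):
    c=env.get_calibration(n); R=cv2.Rodrigues(c["rvec"])[0]
    p=cv2.undistortPoints(np.float64([[uv]]),c["camera_matrix"],None).ravel()
    d=R.T@np.r_[p,1]; return -R.T@c["tvec"].ravel(), d/np.linalg.norm(d)
def plane(n,uv,z):
    o,d=ray(n,uv); return o+d*(z-o[2])/d[2]
def tri(us,ut):
    A=0;b=0
    for n,u in(("scene",us),("top",ut)):
        o,d=ray(n,u);M=np.eye(3)-np.outer(d,d);A=A+M;b=b+M@o
    return np.linalg.solve(A,b)
def px(n,P):
    c=env.get_calibration(n)
    return cv2.projectPoints(np.float64(P).reshape(-1,1,3),c["rvec"],c["tvec"],c["camera_matrix"],None)[0].reshape(-1,2)
E
python3 - <<'E'
from h import *
im=cv2.imread("pics/top0.png"); m=(im.max(2)<40).astype(np.uint8)
m[:215]=0;m[270:]=0;m[:,:235]=0;m[:,445:]=0
n,l,s,c=cv2.connectedComponentsWithStats(m)
for i in range(1,n):
    if s[i,4]>60: print(s[i],c[i].round(1),plane("top",c[i],.12).round(4))
print("ball",tri((206.6,18),(420.2,225.6)),plane("top",(420.2,225.6),.12),plane("scene",(206.6,18),.12))
print("piv",plane("top",(361.6,226),.13),plane("scene",(245,38.6),.135))
# bar ends between bends
for u in((300,237.5),(350,244),(372,248),(429,256.5)): print(u,plane("top",u,.12).round(4))
for n_,u in (("jar",(379,165)),("bowl",(333,140)),("mug",(281,153))): print(n_,plane("top",u,.09).round(3))
E
```

```text
ball [ 0.54075329 -0.27183939  0.11993315] [ 0.53919477 -0.27041447  0.12      ] [ 0.54177497 -0.27383266  0.12      ]
piv [ 0.53575726 -0.12389118  0.13      ] [ 0.5355527  -0.12880761  0.135     ]
(300, 237.5) [0.5079 0.0265 0.12  ]
(350, 244) [ 0.4925 -0.096   0.12  ]
(372, 248) [ 0.483  -0.1497  0.12  ]
(429, 256.5) [ 0.4629 -0.2883  0.12  ]
jar [ 0.702 -0.18   0.09 ]
bowl [ 0.769 -0.062  0.09 ]
mug [0.733 0.074 0.09 ]
```

```bash
python3 -m pendant '{"offset":[[0,0,0],[0,0,0],[0,0,0],[0,0,0],[0,0,0],[0,0,0],[0,0,0]],"twist":[[-8.5,0,0],[-8.5,0,0],[-8.5,0,0],[-8.5,0,0],[-8.5,0,0],[-8.5,0,0],[-8.5,0,0]],"hand":[0,0,0,0,0,0,0]}' 20
python3 -m pendant '{"offset":[[0,0.0416,0.0386],[0,0.0416,0.0386],[0,0.0416,0.0386],[0,0.0416,0.0386],[0,0.0416,0.0386],[0,0.0416,0.0386],[0,0.0416,0.0386],[0,0.0416,0.0386],[0,0.0416,0.0386],[0,0,0]],"twist":[[0,0,0],[0,0,0],[0,0,0],[0,0,0],[0,0,0],[0,0,0],[0,0,0],[0,0,0],[0,0,0],[0,0,0]],"hand":[0,0,0,0,0,0,0,0,0,0]}'
python3 - <<'E'
from h import *
for n in("scene","top"): cv2.imwrite(f"pics/{n}1.png",env.camera(n)[:,:,::-1])
a=cv2.imread("pics/scene1.png")[0:150,130:330]; b=cv2.imread("pics/top1.png")[150:300,310:510]
cv2.imwrite("pics/crop1.png",np.vstack([cv2.resize(np.clip(x*1.5,0,255),None,fx=2,fy=2,interpolation=cv2.INTER_CUBIC) for x in(a,b)]).astype(np.uint8))
s=env.observe();print(s["tool_pos"],s["eef_rot"],s["wrist_force"],s["grip_width"],s["joints"].round(1))
E
```

```text
clock: 0.98
tool_pos: [0.1608, -0.5258, 0.2478]
eef_rot: [120.5, 90.0, 107.2]
wrist_force: [-0.7, 0.7, 0.7]
grip_width: 0.001
clock: 2.22
tool_pos: [0.5884, -0.2404, 0.2463]
eef_rot: [160.8, 89.9, 147.6]
wrist_force: [-0.2, 0.0, -0.1]
grip_width: -0.001
[ 0.58608633 -0.24259465  0.24747361] [-178.5234603    89.91243844  168.04980414] [-0.36614704  0.47985942  0.44192369] -0.0008732830462555135 [-22.5  17.2  24.1  97.   -0.   80.9]
```

View pics/crop1.png

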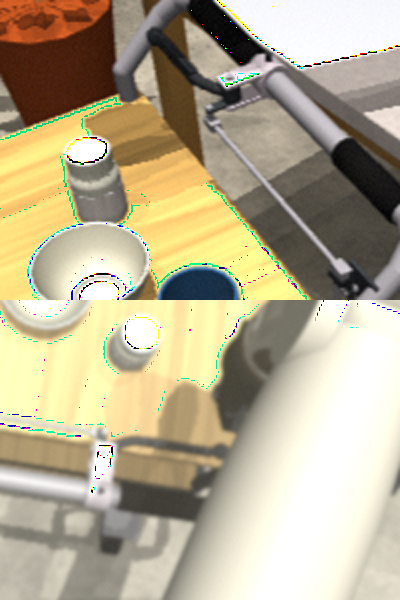

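The gripper is above the lever's outer side, and the scene view shows the blade and ball clear of it, with the ball near (155,35) in the crop. Next I'll descend in free space.

```bash
python3 -m pendant '{"offset":[[0.03,-0.003,0.004],[0.035,0,0],[0.03,0,0],[0.02,0,0],[0.013,0,0],[0,0,0]],"twist":[[0,0,0],[0,0,0],[0,0,0],[0,0,0],[0,0,0],[0,0,0]],"hand":[0,0,0,0,0,0]}'
python3 - <<'E'
from h import *
for n in("scene","top"): cv2.imwrite(f"pics/{n}2.png",env.camera(n)[:,:,::-1])
a=cv2.imread("pics/scene2.png")[0:100,150:290]; b=cv2.imread("pics/top2.png")[180:280,340:480]
cv2.imwrite("pics/crop2.png",np.vstack([cv2.resize(x,None,fx=3,fy=3,interpolation=cv2.INTER_CUBIC) for x in(a,b)]))
s=env.observe();print(s["tool_pos"],s["eef_rot"],s["wrist_force"],s["grip_width"])
E
```

```text
clock: 3.08
tool_pos: [0.5883, -0.2473, 0.1199]
eef_rot: [175.9, 89.9, 162.3]
wrist_force: [-0.1, -0.2, 1.7]
grip_width: 0.001
[ 0.58921305 -0.2472995   0.12134287] [ -9.43894874  89.93320224 -22.96853713] [ 0.03270566 -0.19514745  0.24498493] -0.00478494653148904
```

View pics/crop2.png

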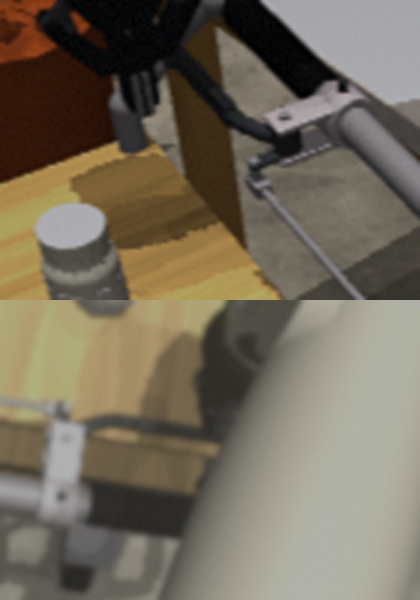

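```bash
for i in 1; do python3 -m pendant '{"offset":[[0,0,-0.008],[0,0,-0.006],[0,0,-0.004],[0,0,0]],"twist":[[0,0,0],[0,0,0],[0,0,0],[0,0,0]],"hand":[0,0,0,0]}'; done
python3 -m pendant '{"offset":[[0,0,-0.004],[0,0,0]],"twist":[[0,0,0],[0,0,0]],"hand":[0,0]}'
python3 -m pendant '{"offset":[[0,0,-0.004],[0,0,0]],"twist":[[0,0,0],[0,0,0]],"hand":[0,0]}'
python3 -m pendant '{"offset":[[0,0,-0.004],[0,0,0]],"twist":[[0,0,0],[0,0,0]],"hand":[0,0]}'
python3 -m pendant '{"offset":[[0,0,-0.004],[0,0,0]],"twist":[[0,0,0],[0,0,0]],"hand":[0,0]}'
```

```text
clock: 3.68
tool_pos: [0.5715, -0.2425, 0.1206]
eef_rot: [-9.0, 90.0, -22.5]
wrist_force: [0.4, 0.4, -0.6]
grip_width: 0.0
clock: 3.92
tool_pos: [0.5677, -0.2416, 0.1203]
eef_rot: [177.9, 90.0, 164.4]
wrist_force: [-0.6, -0.3, -0.1]
grip_width: -0.001
clock: 4.18
tool_pos: [0.5637, -0.2407, 0.1203]
eef_rot: [-174.9, 90.0, 171.7]
wrist_force: [-0.2, 0.4, -0.2]
grip_width: -0.003
clock: 4.42
tool_pos: [0.5601, -0.2399, 0.1203]
eef_rot: [-11.2, 90.0, -24.7]
wrist_force: [2.8, -1.5, -0.9]
grip_width: 0.003
clock: 4.68
tool_pos: [0.5561, -0.239, 0.1205]
eef_rot: [-31.2, 90.0, -44.7]
wrist_force: [3.7, -1.9, -1.2]
grip_width: 0.0
```

Contact came at about x = 0.562, at spring force. I'll keep going to the bite in small steps.

```bash
python3 -m pendant '{"offset":[[0,0,-0.004],[0,0,-0.004],[0,0,0]],"twist":[[0,0,0],[0,0,0],[0,0,0]],"hand":[0,0,0]}'
python3 -m pendant '{"offset":[[0,0,-0.002],[0,0,0]],"twist":[[0,0,0],[0,0,0]],"hand":[0,0]}'
python3 -m pendant '{"offset":[[0,0,-0.002],[0,0,0]],"twist":[[0,0,0],[0,0,0]],"hand":[0,0]}'
```

```text
clock: 5.05
tool_pos: [0.5483, -0.2372, 0.1205]
eef_rot: [-36.4, 90.0, -49.9]
wrist_force: [3.4, -4.1, 0.6]
grip_width: -0.004
clock: 5.3
tool_pos: [0.5465, -0.2369, 0.1206]
eef_rot: [-34.8, 89.9, -48.4]
wrist_force: [3.8, -3.9, -0.3]
grip_width: 0.001
clock: 5.55
tool_pos: [0.5447, -0.2365, 0.1206]
eef_rot: [-37.3, 89.9, -50.8]
wrist_force: [4.3, -5.1, -1.3]
grip_width: 0.003
```

```bash
python3 -m pendant '{"offset":[[0,-0.001,-0.002],[0,0,0]],"twist":[[0,0,0],[0,0,0]],"hand":[0,0]}'
python3 -m pendant '{"offset":[[0,-0.001,-0.0015],[0,0,0]],"twist":[[0,0,0],[0,0,0]],"hand":[0,0]}'
```

```text
clock: 5.8
tool_pos: [0.5424, -0.2365, 0.1205]
eef_rot: [19.9, 90.0, 6.4]
wrist_force: [4.2, -1.6, 0.7]
grip_width: -0.001
clock: 6.05
tool_pos: [0.5406, -0.2369, 0.1204]
eef_rot: [80.6, 90.0, 67.1]
wrist_force: [3.8, 0.6, 1.3]
grip_width: 0.001
```

```bash
python3 -m pendant '{"offset":[[0,-0.0003,-0.0015],[0,0,0]],"twist":[[0,0,0],[0,0,0]],"hand":[0,0]}'
python3 -m pendant '{"offset":[[0,-0.0003,-0.0015],[0,0,0]],"twist":[[0,0,0],[0,0,0]],"hand":[0,0]}'
```

```text
clock: 6.3
tool_pos: [0.539, -0.237, 0.1203]
eef_rot: [97.1, 90.0, 83.6]
wrist_force: [4.4, 0.9, 1.4]
grip_width: -0.0
clock: 6.55
tool_pos: [0.5374, -0.237, 0.1202]
eef_rot: [136.4, 90.0, 122.9]
wrist_force: [4.2, 1.5, 0.9]
grip_width: 0.001
```

```bash
python3 -m pendant '{"offset":[[0,0,-0.0015],[0,0,0]],"twist":[[0,0,0],[0,0,0]],"hand":[0,0]}'
python3 -m pendant '{"offset":[[0,0,-0.0015],[0,0,0]],"twist":[[0,0,0],[0,0,0]],"hand":[0,0]}'
```

```text
clock: 6.8
tool_pos: [0.5363, -0.2369, 0.1203]
eef_rot: [-9.0, 90.0, -22.5]
wrist_force: [5.6, 1.2, 0.8]
grip_width: 0.001
clock: 7.05
tool_pos: [0.5354, -0.2367, 0.1204]
eef_rot: [-6.1, 89.9, -19.6]
wrist_force: [9.2, -0.7, -2.2]
grip_width: 0.003
```

The brake is biting and the force is rising. I'm aiming for about 15 N.

```bash
python3 -m pendant '{"offset":[[0,0,-0.0010],[0,0,0]],"twist":[[0,0,0],[0,0,0]],"hand":[0,0]}'
python3 -m pendant '{"offset":[[0,0,-0.0008],[0,0,0]],"twist":[[0,0,0],[0,0,0]],"hand":[0,0]}'
```

```text
clock: 7.3
tool_pos: [0.5348, -0.2366, 0.1204]
eef_rot: [-6.8, 89.8, -20.3]
wrist_force: [11.2, -0.8, -2.1]
grip_width: -0.003
clock: 7.55
tool_pos: [0.5344, -0.2365, 0.1205]
eef_rot: [-6.4, 89.8, -19.9]
wrist_force: [14.4, -1.6, -3.0]
grip_width: -0.0
```

```bash
python3 -m pendant '{"offset":[[0,0,-0.0003],[0,0,0],[0,0,0],[0,0,0],[0,0,0],[0,0,0],[0,0,0],[0,0,0],[0,0,0],[0,0,0]],"twist":[[0,0,0],[0,0,0],[0,0,0],[0,0,0],[0,0,0],[0,0,0],[0,0,0],[0,0,0],[0,0,0],[0,0,0]],"hand":[0,0,0,0,0,0,0,0,0,0]}'
python3 - <<'E'
from h import *
for n in("scene","top"): cv2.imwrite(f"pics/{n}3.png",env.camera(n)[:,:,::-1])
a=cv2.imread("pics/scene3.png")[0:100,150:290]; b=cv2.imread("pics/top3.png")[180:280,340:480]
cv2.imwrite("pics/crop3.png",np.vstack([cv2.resize(x,None,fx=3,fy=3,interpolation=cv2.INTER_CUBIC) for x in(a,b)]))
print(env.observe()["wrist_force"])
E
python3 -m pendant '{"offset":[[0,0,0],[0,0,0],[0,0,0],[0,0,0],[0,0,0],[0,0,0],[0,0,0],[0,0,0],[0,0,0],[0,0,0]],"twist":[[0,0,0],[0,0,0],[0,0,0],[0,0,0],[0,0,0],[0,0,0],[0,0,0],[0,0,0],[0,0,0],[0,0,0]],"hand":[0,0,0,0,0,0,0,0,0,0]}'
```

```text
clock: 8.8
tool_pos: [0.5342, -0.2365, 0.1205]
eef_rot: [-6.6, 89.8, -20.1]
wrist_force: [13.6, -3.3, -3.3]
grip_width: 0.002
[13.8521072  -2.27968212 -3.22099719]
clock: 10.15
tool_pos: [0.5342, -0.2365, 0.1205]
eef_rot: [-5.7, 89.8, -19.2]
wrist_force: [12.8, -1.8, -2.0]
grip_width: -0.002
```

View pics/crop3.png

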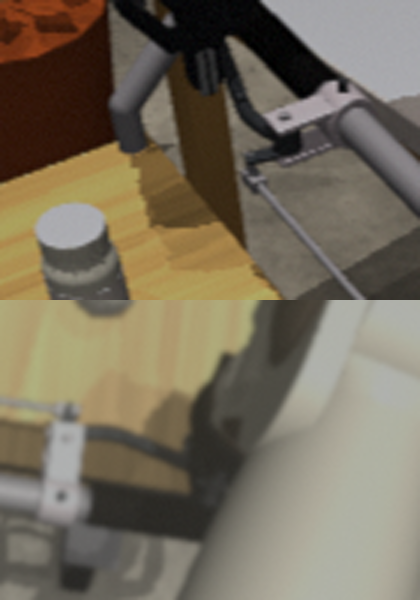

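The view shows the lever swung in against the bite, still clear of the grip. It has been held at 13–14 N for over 2.5 s. Now I'll release smoothly, back off and rise.

```bash
python3 -m pendant '{"offset":[[0,0,0],[0,0,0],[0,0,0.003],[0,0,0.006],[0,0,0.009],[0,0,0.012],[0,-0.003,0.012],[0,-0.002,0.008],[0,0,0.005],[0,0,0]],"twist":[[0,0,0],[0,0,0],[0,0,0],[0,0,0],[0,0,0],[0,0,0],[0,0,0],[0,0,0],[0,0,0],[0,0,0]],"hand":[0,0,0,0,0,0,0,0,0,0]}'
python3 -m pendant '{"offset":[[-0.02,0,0],[-0.035,0,0],[-0.04,0,0],[-0.035,0,0],[0,-0.04,0],[0,-0.05,0],[0,-0.05,0],[0,-0.05,0],[0,-0.04,0],[0,0,0]],"twist":[[0,0,0],[0,0,0],[0,0,0],[0,0,0],[0,0,0],[0,0,0],[0,0,0],[0,0,0],[0,0,0],[0,0,0]],"hand":[0,0,0,0,0,0,0,0,0,0]}'
python3 - <<'E'
from h import *
for n in("scene","top"): cv2.imwrite(f"pics/{n}4.png",env.camera(n)[:,:,::-1])
a=cv2.imread("pics/scene4.png")[0:100,150:290]; b=cv2.imread("pics/top4.png")[180:280,340:480]
cv2.imwrite("pics/crop4.png",np.vstack([cv2.resize(x,None,fx=3,fy=3,interpolation=cv2.INTER_CUBIC) for x in(a,b)]))
for n,r in(("scene",(0,60,180,280)),("scene",(60,190,135,260)),("top",(120,185,255,400))):
    A,B=[cv2.imread(f"pics/{n}{k}.png")[r[0]:r[1],r[2]:r[3]] for k in(0,4)]; d=cv2.absdiff(A,B).max(2); print(n,r,(d>40).sum())
s=env.observe();print(s["tool_pos"],s["wrist_force"],abs(s["qvel"]).max(),s["clock"])
E
```

```text
clock: 11.4
tool_pos: [0.585, -0.2537, 0.12]
eef_rot: [177.7, 90.0, 164.3]
wrist_force: [-0.0, -0.3, 1.0]
grip_width: 0.003
clock: 12.65
tool_pos: [0.5297, -0.4798, 0.2493]
eef_rot: [171.7, 89.9, 158.0]
wrist_force: [0.9, 0.7, -0.8]
grip_width: -0.001
scene (0, 60, 180, 280) 536
scene (60, 190, 135, 260) 0
top (120, 185, 255, 400) 0
[ 0.53097667 -0.47722227  0.25010033] [-0.4906956   0.34156335 -0.32977516] 1.3622434249318092 12.75
```

View pics/crop4.png

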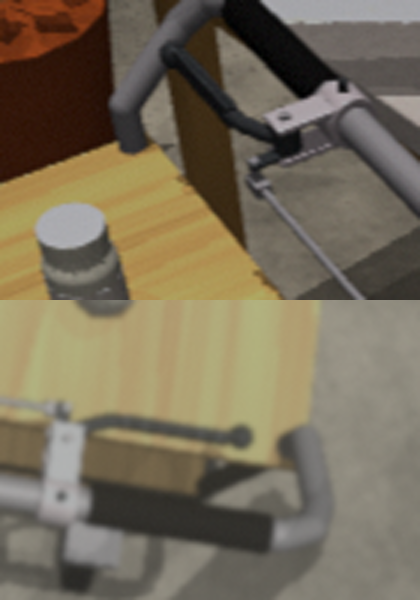

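The lever is back out: the ball is at about (420,225) in the top view, the same as at the start. The pots show no changed pixels. I'm handing the job in.

```bash
python3 -c "
from plant import env
print(env.close_job())"
```

```text
the job is handed in; nothing more can be done
None
```

The brake check is done and handed in at about 12.8 s of the 42 s allowed. With the backs of the closed fingers I pressed the lever in from its outer side. The brake bit after about 26 mm of travel at the fingers. I held it at about 13–15 N for more than 2.5 s, then let it spring back and moved the gripper well clear.

- **Lever:** the last pictures show the ball end back at its starting pixel in the top view, about (420,225).
- **Pots:** no pixels changed around the pots between the first and last pictures, and the wrist force is near zero.
- **Other change:** a before-and-after comparison of the lever area in the scene view showed 536 changed pixels. I put these down to the arm's shadow having moved, but did not check further.
- **Sideways force:** part-way through the press, friction on the blade gave up to about 5 N sideways. I corrected the direction of the push and it went away before the hold.

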